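# Roll-check pump shafts and reject the bent one

## Task

One of the three pump shafts on the black plate is bent. Take the hand float and roll the shafts under it on the plate, pressing gently (the float may never press on a shaft with more than 12 N), until you have rolled the one that lifts the float through a quarter of a turn. Then put the float back flat on its mat, lay the bent shaft gently down flat inside the red tray, and leave the good shafts on the plate and all other things where they are.

Things in the scene. Friction and masses are not known exactly. Their poses are not given: they have to be found in the camera images.
- plate: Fixed flat black granite plate, 240 (x) x 290 mm (y); origin: centre of its underside, top 40 mm above it. Brass strips 3 mm wide and high run along x at y = -129.5, -42.5, 42.5 and 129.5 mm, parting it into three lanes. A shaft lies along x in each, within 6 mm of the lane middle (y = -85, 0, 85 mm), and can be rolled in y up to 25 mm to either side of it.
- shaft_a: One of three like-looking steel pump shafts: body 24 mm across, 140 mm long, with a 16 mm stub 20 mm long at each end; 0.4 to 0.6 kg. Origin: midway between its end faces, 12 mm above the plate. x runs along it; z is up at the start and turns as it rolls. The names do not tell which shaft is bent; they change places between runs.
- shaft_b: Another of the three shafts; same looks, size and axes as shaft_a. Two are straight and stay level to 0.5 mm as they roll. One is bent: its middle is bowed 3 mm off the line of its ends. It starts with the bow sideways, so it lies as low as the others. Rolled a quarter turn (19 mm along the plate) either way it lifts what lies on it by 2 to 3 mm.
- shaft_c: The last of the three shafts; same looks, size and axes as shaft_a.
- float: Loose hand float, 0.24 kg: block 110 (x) x 60 mm (y); origin: centre of its underside, z up. Blue sole 10 mm thick, springy (gives 1 mm per 8 N, up to 6 mm); wood up to 24 mm; then an upright grip 60 (x) x 22 mm (y) up to 74 mm. Laid with x along a shaft, lightly pressed and slid sideways (y), it rolls the shaft, which moves half as far as the float.
- shaft_a_near (a point): Centre of the end face of shaft_a's stub at its -x end, about 180 mm from the other end face.
- shaft_a_far (a point): Centre of the end face of shaft_a's stub at its +x end, about 180 mm from the other end face.
- shaft_b_near (a point): Centre of the end face of shaft_b's stub at its -x end, about 180 mm from the other end face.
- shaft_b_far (a point): Centre of the end face of shaft_b's stub at its +x end, about 180 mm from the other end face.
- shaft_c_near (a point): Centre of the end face of shaft_c's stub at its -x end, about 180 mm from the other end face.
- shaft_c_far (a point): Centre of the end face of shaft_c's stub at its +x end, about 180 mm from the other end face.
- mat: Fixed black rubber mat on which the float stands at the start, 170 mm (x) x 130 mm (y), 4 mm thick; origin at the centre of its underside.
- tray: Fixed red open reject tray, 250 mm (x) x 140 mm (y) outside, 35 mm high, walls and floor 4 mm thick; origin at the centre of its underside. Empty at the start. The tray and the mat stand on opposite sides of the plate, either way round.
- canister: Bystander, to be left where it is: white canister with blue band and yellow lid, 90 mm across, 172 mm tall.
- bearing: Bystander, to be left where it is: steel bearing ring, 62 mm across, 16 mm tall.
- cap: Bystander, to be left where it is: small red plastic cap, 32 mm across.
- nut: Bystander, to be left where it is: brass hex nut, 40 mm across.
- clamp: Bystander, to be left where it is: copper-coloured C-clamp lying flat, about 105 x 80 mm, 14 mm thick.
- driver: Bystander, to be left where it is: screwdriver lying on the bench.
- vblock: Bystander, to be left where it is: dark steel V-block, 70 x 50 x 44 mm.
Mind the look-alikes: they are no part of the job. What is shaped like the shaft_c but purple or turquoise is not meant.

How it is judged:
By the outcome, as a careful person would: the job done as asked, in the order asked, and still so for the second after the job is handed in, with the robot touching nothing.
It also fails if it takes over 72 s, if anything falls off the work surface, if the arm or the gripper's body presses on something with over 40 N, if the wrist force passes 120 N, or if a joint passes its speed limit or range.

## Robot

A 7-joint arm with a two-finger parallel gripper is mounted at the origin on the work surface. World frame = base frame: x ahead of the robot, y to its left, z up, the work surface at z = 0. Lengths are in m, angles in rad, forces in N, time in s.
With the tool pointing down it reaches from about 0.4 to 0.85 m from the base axis. Payload 4.5 kg.
Tool frame: the origin (TCP) lies on the centre line of the jaws, within the pads' length; the fingertips stand 14 mm ahead of it and the grasp point (between the pads) lies 5 mm behind it (r.tcp_to_tips is the z of the fingertips in the tool frame, in m); z points along the fingers, y is the direction in which the jaws open and shut (so a half turn about z gives the same grasp; the last joint's range is limited). The gripper opens to 88 mm and grips with 3 to 60 N. Pads are 18 mm wide; open, the fingers measure 123 mm over their backs; the gripper's body (75 mm by 187 mm) begins 45 mm behind the grasp point.
Start: joints at [-1.089, 0.689, -0.195, 1.565, 0.157, 0.902, -0.215], TCP at [0.271, 0.563, 0.253] pointing down, gripper open.
Joint ranges: [-3.01, 3.01], [-0.46, 2.08], [-1.47, 1.51], [0.13, 2.56], [-1, 4.14], [0.04, 2.09], [-2.66, 2.66]. Speed limits (rad/s): [2.57, 2.57, 3.14, 3.14, 3.14, 3.14, 3.14].

## Interface

Orientations are given as a unit quaternion [x, y, z, w].
In Python, from plant import r, viewer gives the robot as it stands.
- The arm moves only by the shell command python3 -m inch 'ROWS' [FORCE]. ROWS is JSON, a list of rows, each a list of 3 entries, a list of its own where there are three numbers: the closure, from 0 (fully open) to 1 (shut), then the shift along the tool's x, y, z in cm, then the turn about the tool's z in degrees. In form: [[fingers, [x, y, z], yaw], ...]. A call has 1 to 20 rows; each row is the pose to reach, as a shift and turn from the pose commanded when the call began, along the tool's axes at that moment; what a row does not reach only later rows make up. A row lasts 1/10 s, in which the tool goes at most 50 mm and 8.59 degrees, less where a joint would pass 70% of its speed; a pose out of reach is approached as far as the arm can. A call with a gripper value outside its range is refused whole. The fingers move at their own pace and stop on an object; FORCE is the grip in N (left out, the last holds). Time passes only in rows, so rows that repeat a pose let the fingers close. It gives the time, the measured TCP pose, the force and the opening at its end, in the units of the state.
- r.get_state(): the state, without advancing time (a new reading comes with each control period).
- viewer.snapshot(name): name is "side" or "top" or "wrist"; returns the picture (480x640x3 uint8, red, green, blue); there is no depth.
- viewer.camera_params(name): a dict with "intrinsics" (3x3 intrinsics, pixels), "k1" (the pictures are not rectified: a ray, as slopes to the right and down, at radius r is drawn at 1 + k1 r^2 times it, then the intrinsics apply), "world_to_cam" (4x4, takes a point from world to camera coordinates). Camera axes: x right, y up, looking along -z (the intrinsics and any distortion apply to the point x, -y, -z); pixel columns grow to the right and rows downward; lengths in m; the calibration is good to about 2 mm. A picture is of the moment at which its call begins: read the wrist's pose just before it. camera_params takes no time and is no camera call; for the wrist camera it gives the pose at the moment of the call.
- r.finish_job(): hands the job in, once; it reports no verdict.
Trained networks look in the newest picture that a camera, given by its name, has taken for a name from the list of things; names that differ only in an ending like _2 or _b are one class to them, and where a whole thing is asked for, a point or a joint stands for the part that bears it (a point fixed in the world has none). Each returns a list of dicts, best first, with "p" (0 to 1); they miss things now and then, are a little off and sometimes report something else, mostly with a low value. They report only what shows in the picture. A call takes as long as a camera call. They do not tell look-alikes from the thing itself.
- viewer.outline_of(camera, name): "pixels" (480x640 bool, what is visible of it) and "bbox" ([left, top, width, height] in pixels, round what is visible of it).
The state is a dict: "clock": time; "q": joint angles; "qd": joint speeds; "joint_torque": joint torques, N m; "tool_pos": TCP position; "eef_rot": TCP orientation; "contact_force": force on the tool from outside, world axes, zero at the start; "moment": the same for the moment, N m; "opening": opening from 0.0 (shut) to 1.0 (fully open).
Only numpy, scipy, OpenCV 4.12 (cv2) and the standard library are available. Lean on these libraries where they do the work, as an engineer would, in place of code of your own. Each camera call takes 0.05 s, during which the arm holds its last target.

## Working session

There is one attempt and no reset: what is moved stays moved. The work goes in short steps, Python scripts to look and compute and a shell command to move; the robot and the scene stay as the last step left them, time stands still between calls to the robot, and variables do not carry over. Pictures are saved under pics/ and viewed, and the job is handed in when it is done.

```bash
ls; mkdir -p pics
python3 - <<'E'
from plant import r, viewer
import cv2,numpy as np
s=r.get_state()
for k in ("clock","tool_pos","eef_rot","contact_force","opening"): print(k,s[k])
print(r.tcp_to_tips)
for n in ("side","top","wrist"):
    im=viewer.snapshot(n); cv2.imwrite(f"pics/{n}0.png",im[...,::-1])
    p=viewer.camera_params(n); print(n,np.round(p["intrinsics"],1).tolist(),p["k1"],np.round(p["world_to_cam"],3).tolist())
E
```

```text
pics
clock 0.0
tool_pos [0.27037152 0.56281609 0.25190185]
eef_rot [ 2.21985951e-01  9.75049412e-01 -9.28157609e-04 -1.43737505e-04]
contact_force [-0.41502984  0.89576192  0.29809568]
opening 0.9974221862814627
0.014
side [[603.9, 0.0, 321.2], [0.0, 603.9, 242.8], [0.0, 0.0, 1.0]] -0.07900757739390615 [[-0.817, -0.577, -0.003, 0.405], [0.414, -0.591, 0.693, -0.278], [-0.401, 0.564, 0.721, -1.526], [0.0, 0.0, 0.0, 1.0]]
top [[564.7, 0.0, 324.8], [0.0, 564.7, 241.2], [0.0, 0.0, 1.0]] 0.01962971895079346 [[0.001, -1.0, 0.007, -0.011], [0.977, 0.003, 0.215, -0.515], [-0.215, 0.007, 0.976, -1.308], [0.0, 0.0, 0.0, 1.0]]
wrist [[403.7, 0.0, 316.0], [0.0, 403.7, 237.9], [0.0, 0.0, 1.0]] -0.08913680226571687 [[0.433, 0.901, -0.002, -0.624], [-0.871, 0.419, -0.256, 0.035], [-0.23, 0.113, 0.967, -0.391], [0.0, 0.0, 0.0, 1.0]]
```

View pics/top0.png

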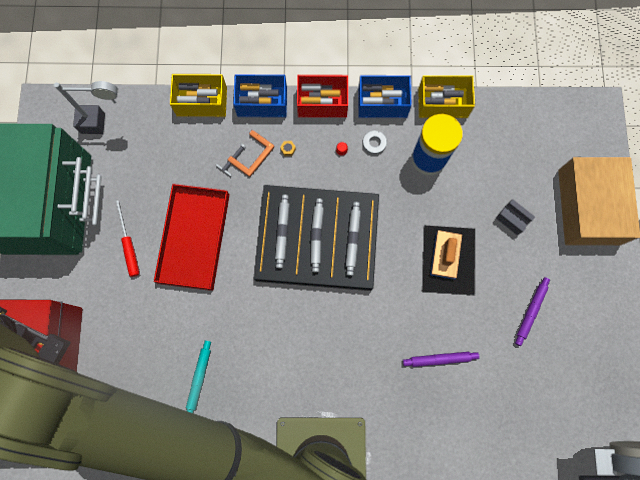

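View pics/side0.png

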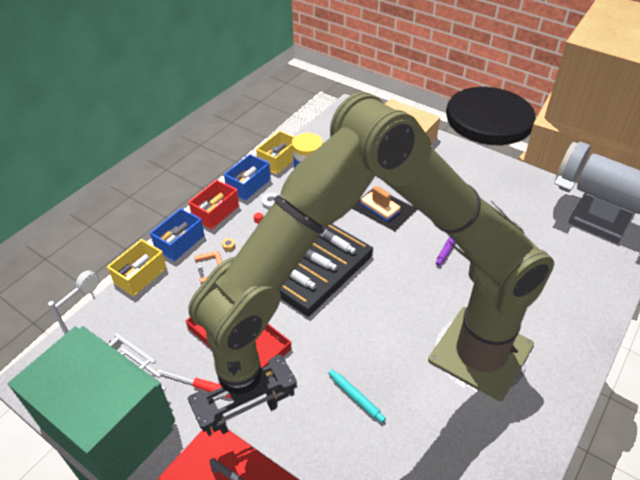

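View pics/wrist0.png

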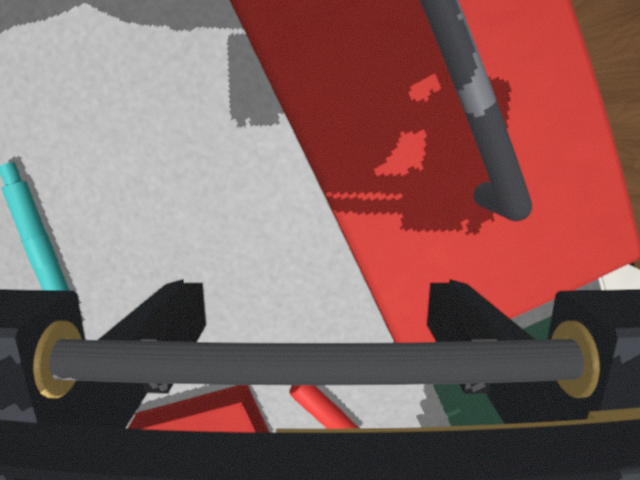

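```bash
cat > h.py <<'E'
from plant import r, viewer
import cv2,numpy as np
def ray(cam,uv,P=None):
    P=P or viewer.camera_params(cam); K=np.array(P["intrinsics"]); W=np.array(P["world_to_cam"]); k=P["k1"]
    uv=np.atleast_2d(np.asarray(uv,float)); d=np.c_[(uv[:,0]-K[0,2])/K[0,0],(uv[:,1]-K[1,2])/K[1,1]]
    x=d.copy()
    for _ in range(20): x=d/(1+k*(x**2).sum(1,keepdims=True))
    c=np.c_[x[:,0],-x[:,1],-np.ones(len(x))]
    R=W[:3,:3];o=-R.T@W[:3,3]
    return o,c@R
def at_z(cam,uv,z,P=None):
    o,d=ray(cam,uv,P); t=(z-o[2])/d[:,2]; return o+t[:,None]*d
def proj(cam,X,P=None):
    P=P or viewer.camera_params(cam); K=np.array(P["intrinsics"]); W=np.array(P["world_to_cam"]); k=P["k1"]
    X=np.atleast_2d(X); c=X@W[:3,:3].T+W[:3,3]; s=np.c_[c[:,0]/-c[:,2],-c[:,1]/-c[:,2]]
    s=s*(1+k*(s**2).sum(1,keepdims=True)); return np.c_[s[:,0]*K[0,0]+K[0,2],s[:,1]*K[1,1]+K[1,2]]
def rect(mask,z,cam,P=None):
    m=np.asarray(mask).astype(np.uint8)
    cs,_=cv2.findContours(m,cv2.RETR_EXTERNAL,cv2.CHAIN_APPROX_NONE); c=max(cs,key=cv2.contourArea)[:,0]
    w=at_z(cam,c,z,P)[:,:2]; (cx,cy),(a,b),ang=cv2.minAreaRect((w*1000).astype(np.float32))
    if a<b: a,b=b,a; ang+=90
    ang=(ang+90)%180-90
    return round(cx,1),round(cy,1),round(a,1),round(b,1),round(ang,1)
def st():
    s=r.get_state(); print("t %.2f"%s["clock"],"tcp",np.round(np.array(s["tool_pos"])*1000,1),"q",np.round(s["eef_rot"],4),"F",np.round(s["contact_force"],2),"M",np.round(s["moment"],2),"op %.3f"%s["opening"])
E
python3 - <<'E'
from h import *
viewer.snapshot("top"); P=viewer.camera_params("top")
for n,z in (("plate",.04),("mat",.004),("tray",.035),("float",.024),("shaft_a",.052),("canister",.172),("clamp",.014)):
    for d in viewer.outline_of("top",n):
        print(n,round(d["p"],2),d["bbox"],rect(d["pixels"],z,"top",P))
st()
E
```

```text
plate 0.83 [254.1, 186.0, 124.9, 105.1] (530.2, 9.8, 290.0, 244.3, 85.4)
mat 0.91 [424.2, 226.7, 51.6, 67.4] (480.7, -318.1, 169.6, 129.1, -3.6)
tray 0.62 [155.2, 180.5, 71.1, 110.4] (531.4, 316.1, 258.0, 153.9, -7.2)
float 0.63 [430.7, 230.3, 30.8, 48.0] (489.3, -307.9, 114.4, 62.3, -10.8)
shaft_a 0.98 [403.5, 347.9, 77.0, 19.2] (237.2, -279.8, 177.9, 26.1, -83.9)
shaft_a 0.91 [184.4, 343.4, 26.2, 68.2] (198.7, 280.1, 162.0, 28.3, -11.7)
shaft_a 0.9 [516.6, 277.3, 35.4, 71.6] (349.1, -499.8, 177.3, 24.7, -27.5)
shaft_a 0.87 [347.5, 201.6, 12.5, 71.9] (524.1, -77.2, 183.1, 24.9, -5.3)
shaft_a 0.63 [276.2, 193.8, 12.6, 75.9] (541.2, 94.8, 183.0, 24.8, -3.0)
shaft_a 0.57 [312.8, 200.4, 10.7, 72.7] (531.6, 11.4, 182.4, 25.5, -2.4)
canister 0.88 [411.8, 110.5, 50.6, 65.9] (718.3, -264.1, 157.8, 93.4, -28.7)
clamp 0.91 [223.2, 132.4, 47.7, 45.8] (744.8, 188.7, 130.7, 74.0, -37.2)
clamp 0.74 [280.1, 141.4, 18.1, 15.7] (769.5, 86.5, 41.1, 38.8, 0.3)
t 0.55 tcp [270.6 563.4 252.7] q [ 0.222  0.975  0.    -0.   ] F [ 0.6   1.   -0.45] M [ 0.    0.02 -0.01] op 1.002
```

Run:
```python
import cv2
im=cv2.imread("pics/top0.png")
a=cv2.resize(im[170:310,240:390],(600,560),interpolation=cv2.INTER_CUBIC);cv2.imwrite("pics/c1.png",a)
a=cv2.resize(im[210:310,400:540],(784,560),interpolation=cv2.INTER_CUBIC);cv2.imwrite("pics/c2.png",a)
```

```text
(no output)
```

View crops.

View pics/c1.png

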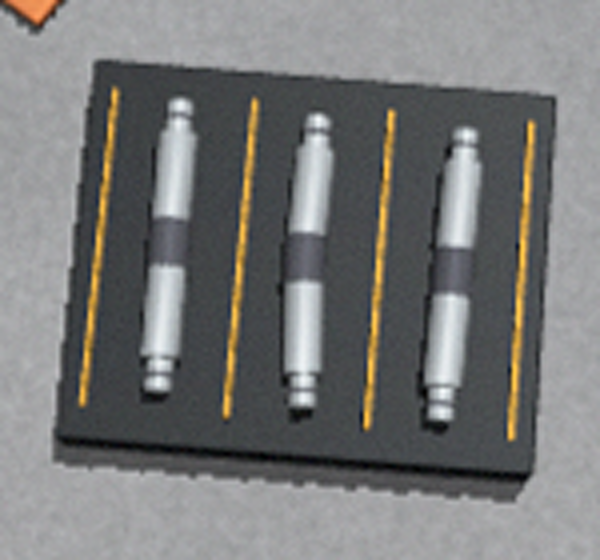

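View pics/c2.png

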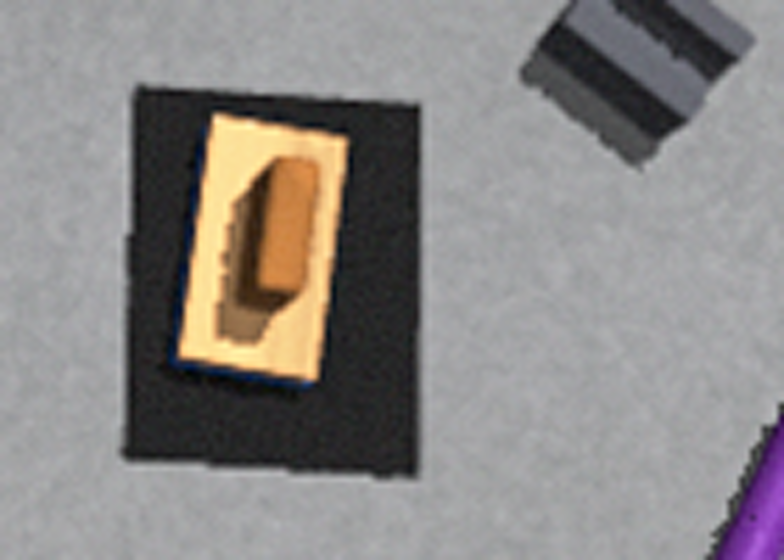

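Run:
```python
from h import *
im=cv2.imread("pics/top0.png"); P=viewer.camera_params("top")
c=np.array([[213,113],[349,137],[318,382],[180,358]])/5.6+[400,210]-0.4
w=at_z("top",c,.028,P)[:,:2]*1000; print(w.round(1),w.mean(0)); 
d=(w[0]+w[1]-w[2]-w[3])/2; print(np.linalg.norm(d),np.degrees(np.arctan2(d[1],d[0]))); d=w[0]+w[3]-w[1]-w[2];print(np.linalg.norm(d/2),np.degrees(np.arctan2(-d[0],d[1])))
g=np.array([[278,157],[320,157],[302,291],[260,290]])/5.6+[400,210]-0.4
w=at_z("top",g,.078,P)[:,:2]*1000; print(w.round(1),w.mean(0)); d=(w[0]+w[1]-w[2]-w[3])/2; print(np.linalg.norm(d),np.degrees(np.arctan2(d[1],d[0])))
# strips & plate
s=np.array([[117,88],[82,405],[255,100],[227,415],[392,110],[367,428],[531,122],[512,438]])/4+[240,170]-.4
w=at_z("top",s,.043,P)[:,:2]*1000; print(w.round(1))
p=np.array([[97,61],[555,97],[531,473],[57,439]])/4+[240,170]-.4
w=at_z("top",p,.04,P)[:,:2]*1000; print(w.round(1),w.mean(0)); d=(w[0]+w[1]-w[2]-w[3])/2; print(np.degrees(np.arctan2(d[1],d[0])))
# tray crop
a=cv2.resize(im[170:300,140:240],(600,780));cv2.imwrite("pics/c3.png",a[:, :])
```

```text
[[ 551.2 -290. ]
 [ 540.4 -349.7]
 [ 431.  -330.6]
 [ 441.4 -271. ]] [ 491.01727497 -310.3311389 ]
111.24333427656431 -9.843562672624929
60.53692603861479 -10.043928034656954
[[ 519.9 -306.2]
 [ 519.9 -324.1]
 [ 462.  -313.7]
 [ 462.4 -296. ]] [ 491.05992877 -309.98731524]
58.63754949565262 -10.152481932723175
[[ 643.9  129.2]
 [ 444.4  145.8]
 [ 636.5   43.4]
 [ 438.5   58.4]
 [ 630.3  -41.7]
 [ 430.8  -25.9]
 [ 622.8 -127.9]
 [ 425.  -113.2]]
[[ 662.4  142.4]
 [ 640.  -143.4]
 [ 404.3 -124.5]
 [ 424.2  160.6]] [532.71577708   8.75743277]
-4.4788346465304265
```

```bash
python3 -m inch '[[0,[-57.6,-69.1,5],-15.7],[0,[-57.6,-69.1,5],-15.7],[0,[-57.6,-69.1,5],-15.7],[0,[-57.6,-69.1,5],-15.7],[0,[-57.6,-69.1,5],-15.7],[0,[-57.6,-69.1,5],-15.7],[0,[-57.6,-69.1,5],-15.7],[0,[-57.6,-69.1,5],-15.7],[0,[-57.6,-69.1,5],-15.7],[0,[-57.6,-69.1,5],-15.7],[0,[-57.6,-69.1,5],-15.7],[0,[-57.6,-69.1,5],-15.7],[0,[-57.6,-69.1,5],-15.7],[0,[-57.6,-69.1,5],-15.7],[0,[-57.6,-69.1,5],-15.7],[0,[-57.6,-69.1,5],-15.7],[0,[-57.6,-69.1,5],-15.7],[0,[-57.6,-69.1,5],-15.7],[0,[-57.6,-69.1,5],-15.7],[0,[-57.6,-69.1,5],-15.7]]' 30; python3 -c "
from h import *
st()"
```

```text
clock: 2.55
tool_pos: [0.4903, -0.3101, 0.2023]
eef_rot: [0.088, 0.996, 0.0, -0.0]
contact_force: [-0.6, 0.7, 0.3]
opening: 0.999
t 2.55 tcp [ 490.3 -310.1  202.3] q [ 8.830e-02  9.961e-01  1.000e-04 -0.000e+00] F [-0.58  0.69  0.27] M [ 0.08 -0.05 -0.02] op 0.999
```

Run:
```python
from h import *
P=viewer.camera_params("wrist")
im=viewer.snapshot("wrist")[...,::-1].copy()
for X in ([.491,-.310,.078],[.491,-.310,.028]): 
    u=proj("wrist",X,P)[0]; print(u); cv2.circle(im,tuple(int(v) for v in u),3,(0,0,255),-1)
cv2.imwrite("pics/w1.png",im)
im=viewer.snapshot("top"); cv2.imwrite("pics/t1.png",im[...,::-1])
```

```text
[316.46413273 236.1628674 ]
[316.40212819 219.9927787 ]
```

View pics/w1.png

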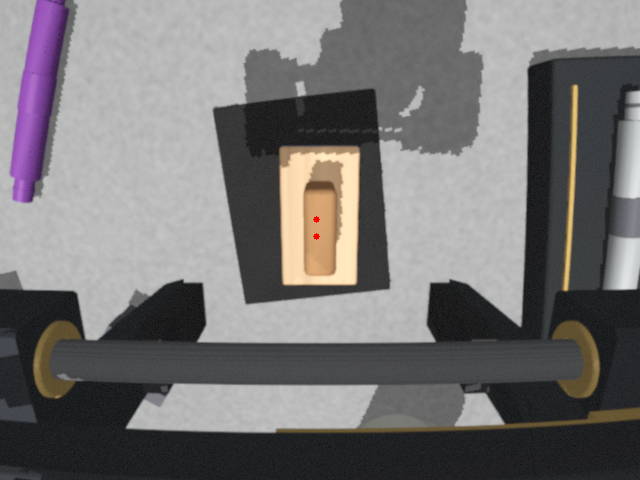

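View pics/t1.png

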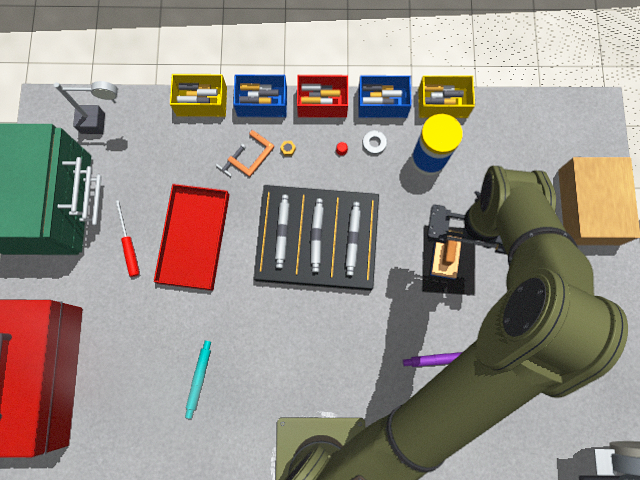

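```bash
python3 -m inch '[[0,[0,0,5],0],[0,[0,0,9],0],[0,[0,0,12],0],[0,[0,0,14],0],[0,[0,0,15],0],[0,[0,0,15],0],[0.5,[0,0,15],0],[1,[0,0,15],0],[1,[0,0,15],0],[1,[0,0,15],0],[1,[0,0,15],0],[1,[0,0,15],0],[1,[0,0,15],0],[1,[0,0,15],0]]' 40; python3 -c "
from h import *
st()"
```

```text
clock: 4.05
tool_pos: [0.4906, -0.3089, 0.0527]
eef_rot: [0.087, 0.996, 0.0, 0.0]
contact_force: [0.5, 0.4, 0.3]
opening: 0.3
t 4.05 tcp [ 490.6 -308.9   52.7] q [8.680e-02 9.962e-01 1.000e-04 0.000e+00] F [0.51 0.36 0.32] M [-0.02  0.   -0.06] op 0.300
```

```bash
python3 -m inch '[[1,[0,0,0],0],[1,[0,0,0],0]]' 40;  python3 -m inch '[[1,[0,0,-0.5],0],[1,[0,0,-2],0],[1,[0,0,-5],0],[1,[0,0,-9],0],[1,[0,0,-10],0],[1,[0,0,-10],0],[1,[0,0,-10],0]]' 40
python3 - <<'E'
from h import *
st();st();st()
cv2.imwrite("pics/w2.png",viewer.snapshot("wrist")[...,::-1])
cv2.imwrite("pics/s2.png",viewer.snapshot("side")[...,::-1])
E
```

```text
clock: 4.25
tool_pos: [0.4906, -0.3087, 0.0526]
eef_rot: [0.087, 0.996, 0.0, -0.0]
contact_force: [0.1, 0.7, 0.4]
opening: 0.244
clock: 4.95
tool_pos: [0.4898, -0.3088, 0.1521]
eef_rot: [0.087, 0.996, 0.0, -0.001]
contact_force: [0.2, -0.3, -2.4]
opening: 0.248
t 4.95 tcp [ 489.8 -308.8  152.1] q [ 8.690e-02  9.962e-01  1.000e-04 -8.000e-04] F [ 0.22 -0.3  -2.44] M [0.03 0.   0.04] op 0.248
t 4.95 tcp [ 489.8 -308.8  152.1] q [ 8.690e-02  9.962e-01  1.000e-04 -8.000e-04] F [ 0.22 -0.3  -2.44] M [0.03 0.   0.04] op 0.248
t 4.95 tcp [ 489.8 -308.8  152.1] q [ 8.690e-02  9.962e-01  1.000e-04 -8.000e-04] F [ 0.22 -0.3  -2.44] M [0.03 0.   0.04] op 0.248
```

View pics/w2.png

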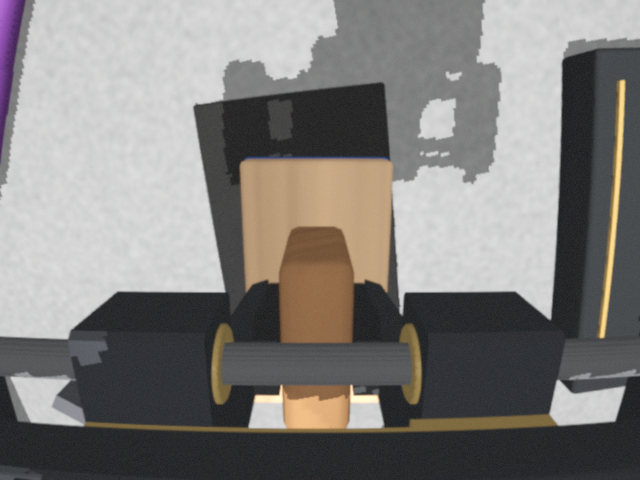

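View pics/s2.png

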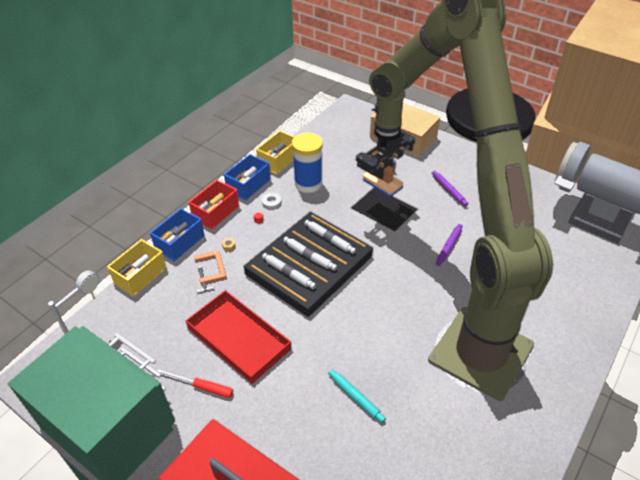

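Run:
```python
from h import *
P=viewer.camera_params("top")
im=cv2.imread("pics/top0.png"); g=im.max(2).astype(float)
# plate frame
c,s=np.cos(np.radians(-4.5)),np.sin(np.radians(-4.5)); O=np.array([.5327,.0088])
ex=np.array([c,s]);ey=np.array([-s,c])
for lane in (-.085,0,.085):
    res=[]
    for x in np.arange(-.085,.0851,.005):
        ys=np.arange(-.03,.0301,.0005)
        X=np.array([np.r_[O+ex*x+ey*(lane+y),.052] for y in ys]); u=proj("top",X,P).astype(np.float32)
        v=cv2.remap(g.astype(np.float32),u[:,0].reshape(1,-1),u[:,1].reshape(1,-1),cv2.INTER_LINEAR)[0]
        w=np.clip(v-85,0,60)
        res.append((x,(w*ys).sum()/w.sum()*1000, w.sum()/60*.5))
    a=np.array(res); print(lane); print(np.c_[a[:,0]*1000,a[:,1:]][::2].round(1).tolist())
    m=(abs(a[:,0])<.066)&((abs(a[:,0])>.012)); print(np.polyfit(a[m,0],a[m,1],2).round(2), "xmean",(a[:,0]*a[:,2]).sum()/a[:,2].sum())
```

```text
-0.085
[[-85.0, -1.1, 14.8], [-75.0, -0.9, 15.0], [-65.0, -1.0, 21.9], [-55.0, -1.7, 22.5], [-45.0, -1.8, 21.6], [-35.0, -2.0, 22.1], [-25.0, -2.7, 21.9], [-15.0, -2.7, 17.9], [-5.0, -3.6, 5.0], [5.0, -4.0, 5.4], [15.0, -3.2, 16.0], [25.0, -3.4, 22.1], [35.0, -3.6, 21.9], [45.0, -3.7, 21.8], [55.0, -4.5, 21.8], [65.0, -4.4, 22.2], [75.0, -4.5, 15.4], [85.0, -4.1, 15.4]]
[ 42.36 -23.32  -2.97] xmean -0.0003660445842418539
0
[[-85.0, -2.8, 15.4], [-75.0, -2.2, 14.4], [-65.0, -1.2, 21.9], [-55.0, -0.5, 21.8], [-45.0, 0.1, 21.9], [-35.0, 0.6, 21.9], [-25.0, 1.2, 21.7], [-15.0, 0.9, 19.1], [-5.0, 2.4, 5.2], [5.0, 2.1, 5.0], [15.0, 2.7, 8.5], [25.0, 3.0, 21.8], [35.0, 2.4, 21.6], [45.0, 2.4, 21.9], [55.0, 1.8, 22.0], [65.0, 2.0, 22.3], [75.0, 1.9, 15.4], [85.0, 2.2, 15.2]]
[-455.36   24.85    2.16] xmean 0.0008793112173437369
0.085
[[-85.0, -0.3, 15.3], [-75.0, -0.5, 14.4], [-65.0, 0.8, 21.5], [-55.0, -0.0, 21.7], [-45.0, 0.3, 21.8], [-35.0, 0.8, 21.8], [-25.0, 0.2, 21.7], [-15.0, 0.7, 21.4], [-5.0, 0.5, 4.8], [5.0, 1.0, 5.0], [15.0, 0.6, 5.1], [25.0, 1.8, 21.9], [35.0, 1.5, 21.7], [45.0, 1.7, 21.6], [55.0, 2.0, 22.1], [65.0, 1.8, 21.8], [75.0, 2.2, 17.3], [85.0, 1.9, 11.1]]
[66.53 15.84  0.91] xmean 0.00019631790630404074
```

```bash
python3 -m inch '[[1,[0.3,4,0],-1],[1,[0.6,9,0],-2],[1,[0.8,14,0],-3.5],[1,[1.1,19,0],-5],[1,[1.2,24,0],-5.5],[1,[1.3,29,0],-5.5],[1,[1.38,32,0],-5.5],[1,[1.38,33.13,0],-5.5],[1,[1.38,33.13,1.5],-5.5],[1,[1.38,33.13,2.5],-5.5],[1,[1.38,33.13,3],-5.5],[1,[1.38,33.13,3],-5.5],[1,[1.38,33.13,3],-5.5]]' 40
python3 - <<'E'
from h import *
st()
cv2.imwrite("pics/s3.png",viewer.snapshot("side")[180:330,200:420,::-1].repeat(3,0).repeat(3,1))
cv2.imwrite("pics/t3.png",viewer.snapshot("top")[170:310,240:400,::-1].repeat(4,0).repeat(4,1))
st()
E
```

```text
clock: 6.35
tool_pos: [0.5343, 0.019, 0.1226]
eef_rot: [0.04, 0.999, -0.0, -0.0]
contact_force: [1.0, -0.2, -2.5]
opening: 0.243
t 6.35 tcp [534.3  19.  122.6] q [ 3.950e-02  9.992e-01 -1.000e-04 -2.000e-04] F [ 1.02 -0.16 -2.5 ] M [ 0.02 -0.06 -0.02] op 0.243
t 6.45 tcp [534.6  19.4 123.1] q [3.930e-02 9.992e-01 1.000e-04 4.000e-04] F [-0.45  0.06 -1.95] M [ 0.03  0.04 -0.05] op 0.245
```

View pics/s3.png

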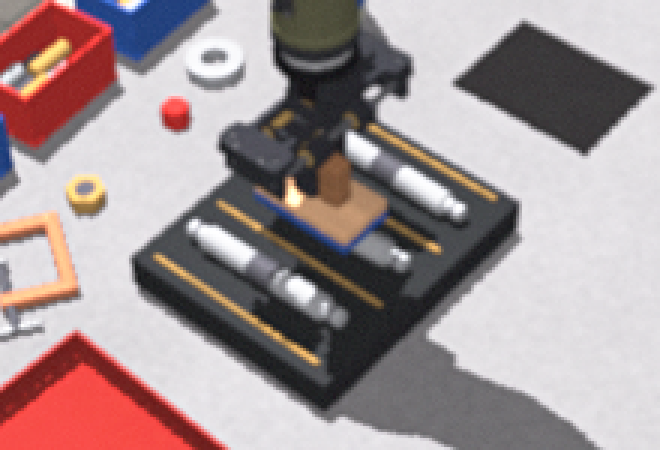

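View pics/t3.png

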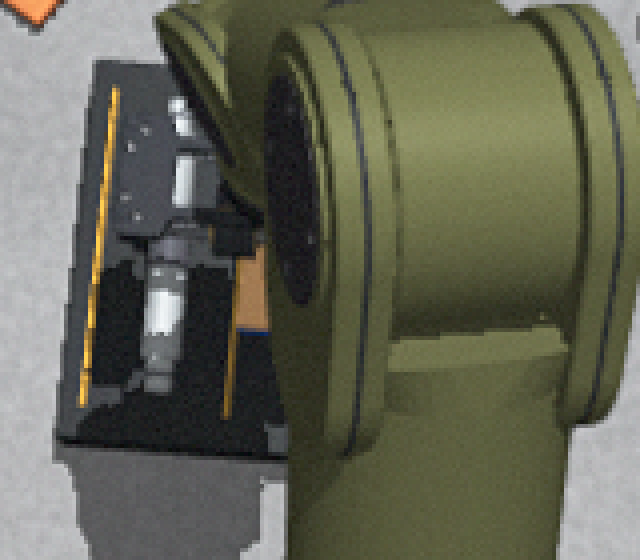

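```bash
python3 -m inch '[[1,[0,0,0.4],0],[1,[0,0,0.7],0],[1,[0,0,0.75],0],[1,[0,0,0.75],0]]'; for i in 1 2 3 4; do python3 -m inch '[[1,[0,0,0.05],0],[1,[0,0,0.05],0]]' | egrep 'pos|force'; done
```

```text
clock: 6.85
tool_pos: [0.5342, 0.0199, 0.1151]
eef_rot: [0.039, 0.999, -0.0, -0.0]
contact_force: [-0.6, -0.1, -2.3]
opening: 0.244
tool_pos: [0.5344, 0.0199, 0.1147]
contact_force: [-1.1, 1.3, -2.5]
tool_pos: [0.5343, 0.0199, 0.1142]
contact_force: [0.2, -0.0, -1.7]
tool_pos: [0.5343, 0.0198, 0.1137]
contact_force: [0.4, 0.6, -2.7]
tool_pos: [0.5343, 0.0198, 0.1132]
contact_force: [-0.3, -0.6, -2.4]
```

```bash
for i in 1 2 3; do python3 -m inch '[[1,[0,0,0.04],0],[1,[0,0,0.04],0]]' | egrep 'pos|force'; done
```

```text
tool_pos: [0.5344, 0.0199, 0.1128]
contact_force: [-0.4, -0.2, -1.6]
tool_pos: [0.5344, 0.0199, 0.1126]
contact_force: [-0.6, -0.0, -0.1]
tool_pos: [0.5343, 0.0199, 0.1122]
contact_force: [-0.7, -0.3, 2.3]
```

```bash
for i in 1 ; do python3 -m inch '[[1,[0,-0.15,0],0],[1,[0,-0.3,0],0],[1,[0,-0.3,0],0]]' | egrep 'pos|force'; done
```

```text
tool_pos: [0.5343, 0.0168, 0.1122]
contact_force: [-0.8, 0.6, 3.5]
```

```bash
for i in 1 ; do python3 -m inch '[[1,[0,-0.1,-0.01],0],[1,[0,-0.2,-0.02],0],[1,[0,-0.3,-0.02],0],[1,[0,-0.3,-0.02],0]]' | egrep 'pos|force'; done
```

```text
tool_pos: [0.5341, 0.0138, 0.1124]
contact_force: [-0.6, 1.0, 4.9]
```

```bash
for i in 1 ; do python3 -m inch '[[1,[0,0,-0.03],0],[1,[0,-0.1,-0.04],0],[1,[0,-0.2,-0.06],0],[1,[0,-0.3,-0.06],0],[1,[0,-0.3,-0.06],0]]' | egrep 'pos|force'; python3 -m inch '[[1,[0,-0.2,-0.02],0],[1,[0,-0.4,-0.05],0],[1,[0,-0.4,-0.05],0]]' | egrep 'pos|force'; done
```

```text
tool_pos: [0.5339, 0.0106, 0.1129]
contact_force: [0.6, 0.4, 2.9]
tool_pos: [0.5336, 0.0063, 0.1133]
contact_force: [0.2, 1.2, 3.1]
```

```bash
for i in 1 2; do python3 -m inch '[[1,[0,-0.2,-0.02],0],[1,[0,-0.4,-0.04],0],[1,[0,-0.4,-0.04],0]]' | egrep 'pos|force'; done
```

```text
tool_pos: [0.5333, 0.0023, 0.1137]
contact_force: [1.5, 1.4, 3.0]
tool_pos: [0.5329, -0.0017, 0.1141]
contact_force: [3.1, 0.1, 1.8]
```

```bash
for i in 1 2; do python3 -m inch '[[1,[0,-0.2,-0.01],0],[1,[0,-0.4,-0.025],0],[1,[0,-0.4,-0.025],0]]' | egrep 'pos|force'; done
python3 - <<'E'
from h import *
st()
cv2.imwrite("pics/s4.png",viewer.snapshot("side")[180:330,200:420,::-1].repeat(3,0).repeat(3,1))
E
```

```text
tool_pos: [0.5324, -0.0056, 0.1144]
contact_force: [2.2, -1.5, 1.4]
tool_pos: [0.5319, -0.0096, 0.1146]
contact_force: [1.9, 0.9, 2.5]
t 10.95 tcp [531.9  -9.6 114.6] q [ 3.910e-02  9.992e-01 -2.000e-04 -1.000e-04] F [1.87 0.87 2.55] M [ 0.04 -0.47  0.03] op 0.243
```

View pics/s4.png

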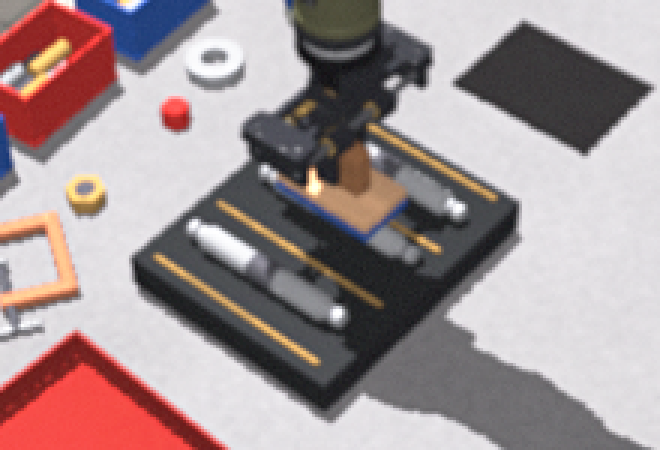

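```bash
for i in 1 2 3; do python3 -m inch '[[1,[0,-0.2,-0.0],0],[1,[0,-0.4,-0.01],0],[1,[0,-0.4,-0.01],0]]' | egrep 'pos|force|clock'; done
```

```text
clock: 11.3
tool_pos: [0.5317, -0.0136, 0.1147]
contact_force: [1.8, 0.3, 1.7]
clock: 11.6
tool_pos: [0.5314, -0.0176, 0.1148]
contact_force: [2.7, 0.2, 1.4]
clock: 11.9
tool_pos: [0.531, -0.0216, 0.1149]
contact_force: [2.4, -0.4, 1.8]
```

Run:
```python
from h import *
im=viewer.snapshot("side"); P=viewer.camera_params("side")
c,s=np.cos(np.radians(-4.5)),np.sin(np.radians(-4.5)); O=np.array([.5327,.0088]);ex=np.array([c,s]);ey=np.array([-s,c])
im=im[...,::-1].copy(); big=cv2.resize(im[200:310,230:400],None,fx=4.5,fy=4.5,interpolation=cv2.INTER_CUBIC)
for y,col in ((0,(0,0,255)),(-.010,(0,255,255)),(-.02,(0,255,0))):
  for x in (-.09,.09):
    u=proj("side",np.r_[O+ex*x+ey*y,.052],P)[0]; u=(u-[230,200]+.5)*4.5
    cv2.circle(big,(int(u[0]),int(u[1])),3,col,-1)
cv2.imwrite("pics/s5.png",big)
```

```text
(no output)
```

View pics/s5.png

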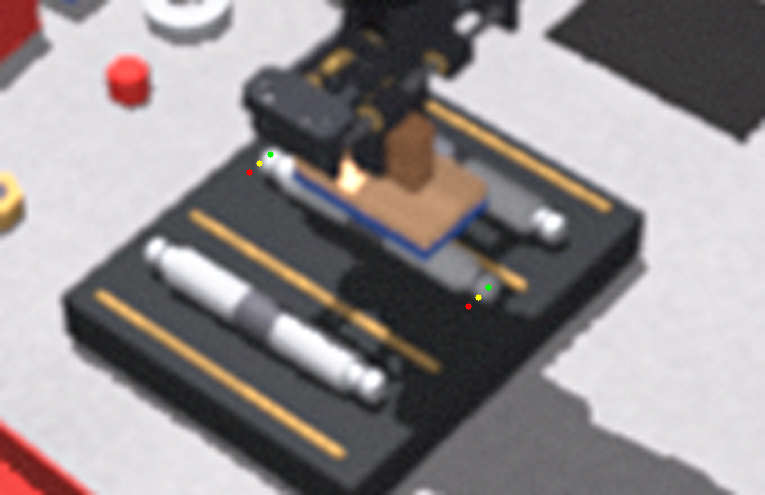

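```bash
python3 -m inch '[[1,[0,-0.15,0],0],[1,[0,-0.3,0],0],[1,[0,-0.3,0],0],[1,[0,-0.3,0],0]]' | egrep 'pos|force|clock'; python3 -m inch '[[1,[0,0,-0.1],0],[1,[0,0,-0.3],0],[1,[0,0,-1],0],[1,[0,0,-3],0],[1,[0,0,-4],0]]'
python3 - <<'E'
from h import *
im=viewer.snapshot("side");P=viewer.camera_params("side")
c,s=np.cos(np.radians(-4.5)),np.sin(np.radians(-4.5)); O=np.array([.5327,.0088]);ex=np.array([c,s]);ey=np.array([-s,c])
im=im[...,::-1].copy(); big=cv2.resize(im[200:310,230:400],None,fx=4.5,fy=4.5,interpolation=cv2.INTER_CUBIC)
for y,col in ((0,(0,0,255)),(-.010,(0,255,255)),(-.02,(0,255,0))):
  for x in (-.09,.09):
    u=proj("side",np.r_[O+ex*x+ey*y,.052],P)[0]; u=(u-[230,200]+.5)*4.5
    cv2.circle(big,(int(u[0]),int(u[1])),3,col,-1)
cv2.imwrite("pics/s6.png",big)
E
```

```text
clock: 12.35
tool_pos: [0.5308, -0.0242, 0.1149]
contact_force: [2.3, -0.5, 2.0]
clock: 12.85
tool_pos: [0.5307, -0.024, 0.156]
eef_rot: [0.039, 0.999, 0.0, -0.0]
contact_force: [0.4, 0.3, -2.8]
opening: 0.254
```

View pics/s6.png

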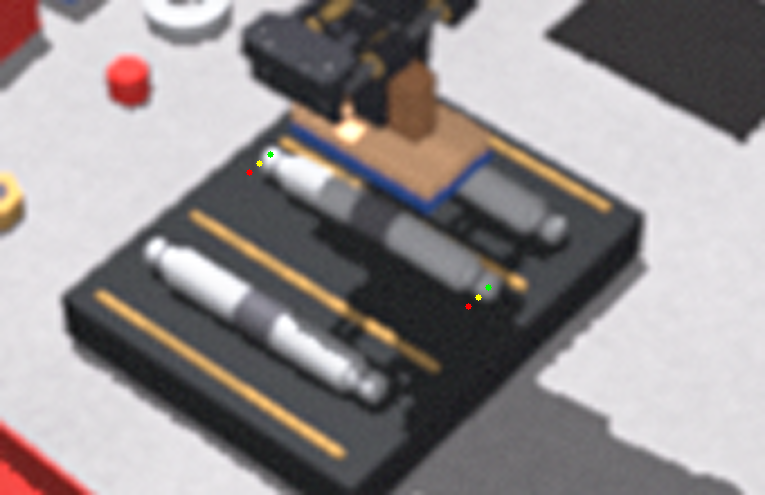

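```bash
python3 -m inch '[[1,[0.2,-4,0],1],[1,[0.5,-9,0],2],[1,[0.8,-14,0],3.5],[1,[1.1,-19,0],5],[1,[1.4,-24,0],5.5],[1,[1.7,-27.5,0],5.5],[1,[1.76,-28.71,0],5.5],[1,[1.76,-28.71,3],5.5],[1,[1.76,-28.71,6],5.5],[1,[1.76,-28.71,8.5],5.5],[1,[1.76,-28.71,9.8],5.5],[1,[1.76,-28.71,10.1],5.5],[1,[1.76,-28.71,10.1],5.5],[1,[1.76,-28.71,10.1],5.5]]' ; for i in 1 2 3; do python3 -m inch '[[1,[0,0,0.07],0],[1,[0,0,0.07],0]]' | egrep 'pos|force'; done
```

```text
clock: 14.3
tool_pos: [0.492, -0.3091, 0.055]
eef_rot: [0.087, 0.996, -0.0, 0.001]
contact_force: [0.3, 0.5, -2.2]
opening: 0.244
tool_pos: [0.4915, -0.3093, 0.0539]
contact_force: [-0.3, 0.7, -3.0]
tool_pos: [0.4913, -0.3091, 0.0528]
contact_force: [-0.1, -0.7, -0.9]
tool_pos: [0.4913, -0.3091, 0.0522]
contact_force: [-0.1, -0.1, 2.8]
```

```bash
python3 -m inch '[[1,[0,0,-0.05],0],[0.5,[0,0,-0.05],0],[0.3,[0,0,-0.05],0],[0.2,[0,0,-0.05],0],[0.2,[0,0,-0.05],0],[0.2,[0,0,-0.05],0]]'; python3 -m inch '[[0.2,[0,0,-3],0],[0.2,[0,0,-8],0],[0.2,[0,0,-13],0],[0.2,[0,0,-15],0],[0.2,[0,0,-15],0]]'
python3 - <<'E'
from h import *
st()
P=viewer.camera_params("top"); im=viewer.snapshot("top"); cv2.imwrite("pics/t7.png",im[...,::-1])
a=cv2.resize(im[170:310,240:390,::-1],(600,560),interpolation=cv2.INTER_CUBIC);cv2.imwrite("pics/c7.png",a)
a=cv2.resize(im[210:310,400:540,::-1],(784,560),interpolation=cv2.INTER_CUBIC);cv2.imwrite("pics/c8.png",a)
g=im.max(2).astype(np.float32)
c,s=np.cos(np.radians(-4.5)),np.sin(np.radians(-4.5)); O=np.array([.5327,.0088]);ex=np.array([c,s]);ey=np.array([-s,c])
for lane in (-.085,-.02,.085):
    res=[]
    for x in np.arange(-.085,.0851,.01):
        ys=np.arange(-.022,.0221,.0005)
        X=np.array([np.r_[O+ex*x+ey*(lane+y),.052] for y in ys]); u=proj("top",X,P).astype(np.float32)
        v=cv2.remap(g,u[:,0].reshape(1,-1),u[:,1].reshape(1,-1),cv2.INTER_LINEAR)[0]
        w=np.clip(v-85,0,60); res.append((x*1000,(lane+(w*ys).sum()/w.sum())*1000))
    print(np.round(res,1)[:,1].tolist())
E
```

```text
clock: 15.5
tool_pos: [0.491, -0.3088, 0.0522]
eef_rot: [0.087, 0.996, 0.0, -0.0]
contact_force: [-0.1, 0.3, -0.5]
opening: 0.678
clock: 16.0
tool_pos: [0.493, -0.3097, 0.2058]
eef_rot: [0.087, 0.996, -0.001, 0.003]
contact_force: [0.6, 0.0, 0.3]
opening: 0.8
t 16.00 tcp [ 493.  -309.7  205.8] q [ 0.087   0.9962 -0.0013  0.0033] F [0.65 0.03 0.33] M [ 0.06 -0.03 -0.  ] op 0.800
[-86.4, -86.1, -86.1, -86.6, -86.8, -87.0, -87.7, -87.7, -88.6, -88.6, -88.0, -88.3, -88.6, -88.4, -89.2, -88.7, -89.3, -88.7]
[-26.3, -25.5, -24.5, -24.6, -24.3, -23.9, -24.5, -24.2, -26.8, -26.4, -27.6, -23.1, -22.6, -22.4, -21.3, -22.1, -22.6, -21.5]
[84.6, 84.4, 85.6, 84.8, 85.1, 85.8, 85.1, 85.6, 85.5, 85.7, 85.8, 86.7, 86.3, 86.6, 87.0, 86.8, 87.1, 87.0]
```

View pics/c7.png

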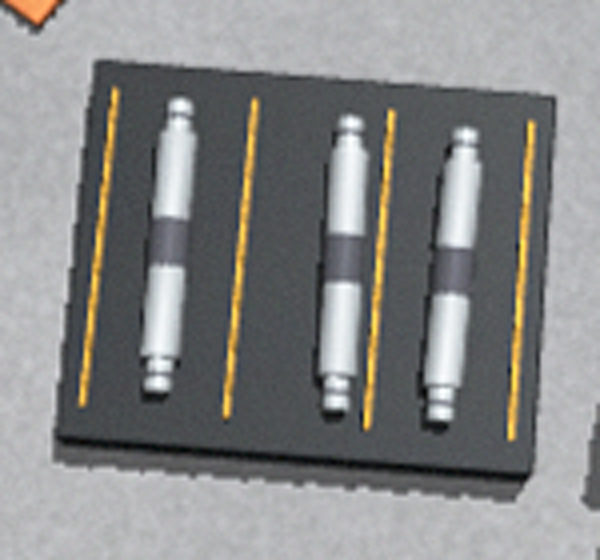

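View pics/t7.png

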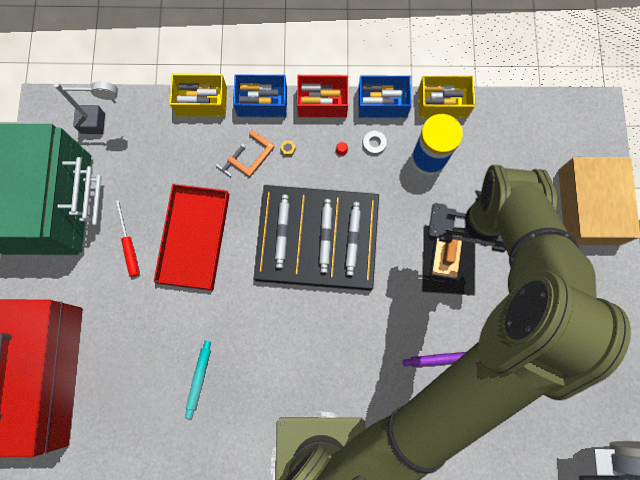

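```bash
python3 -m inch '[[0.5,[0.1,4,0],-1],[0.5,[0.3,9,0],-2],[0.5,[0.5,14,0],-4],[0.5,[0.7,19,0],-6],[0.5,[0.9,24,0],-7],[0.5,[1.07,28,3],-7],[0.5,[1.07,29.62,6],-7],[0.5,[1.07,29.62,7.2],-7],[0.5,[1.07,29.62,7.2],-7],[0.5,[1.07,29.62,7.2],-7],[0.5,[1.07,29.62,7.2],-7]]' 40
python3 - <<'E'
from h import *
st()
P=viewer.camera_params("wrist")
im=viewer.snapshot("wrist")[...,::-1].copy()
s=r.get_state(); t=np.array(s["tool_pos"]); from scipy.spatial.transform import Rotation as Ro
R=Ro.from_quat(s["eef_rot"]).as_matrix()
for x in (-.09,-.06,0):
    X=t+R[:,0]*x; X[2]=.064 if x>-.07 else .060
    u=proj("wrist",X,P)[0]; print(u.round(1)); cv2.circle(im,tuple(int(v) for v in u),2,(0,0,255),-1)
cv2.imwrite("pics/w8.png",im)
cv2.imwrite("pics/s8.png",cv2.resize(viewer.snapshot("side")[190:310,230:400,::-1],None,fx=4.5,fy=4.5,interpolation=cv2.INTER_CUBIC))
E
```

```text
clock: 17.15
tool_pos: [0.5321, -0.0173, 0.1311]
eef_rot: [0.027, 1.0, -0.0, 0.001]
contact_force: [0.4, -0.0, -0.7]
opening: 0.5
t 17.15 tcp [532.1 -17.3 131.1] q [ 2.730e-02  9.996e-01 -4.000e-04  6.000e-04] F [ 0.4  -0.01 -0.69] M [ 0.02 -0.03  0.  ] op 0.500
[316.7 403.2]
[316.6 363.3]
[316.6 262.5]
```

View pics/w8.png

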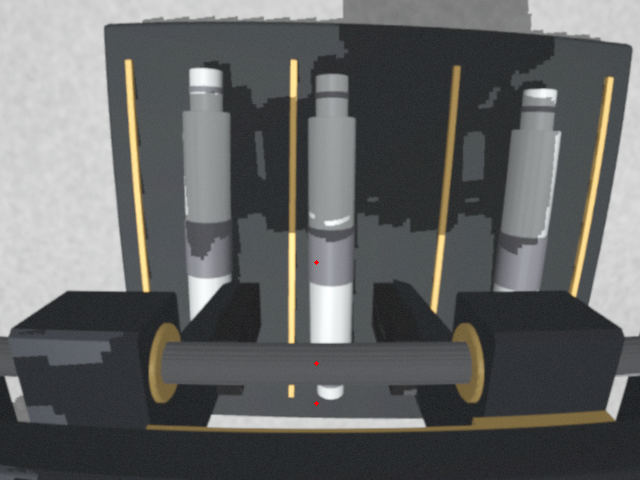

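View pics/s8.png

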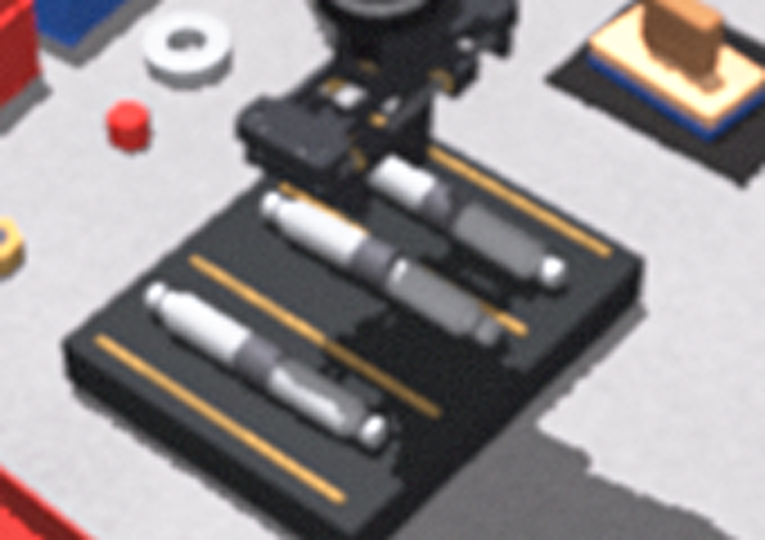

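View pics/c8.png

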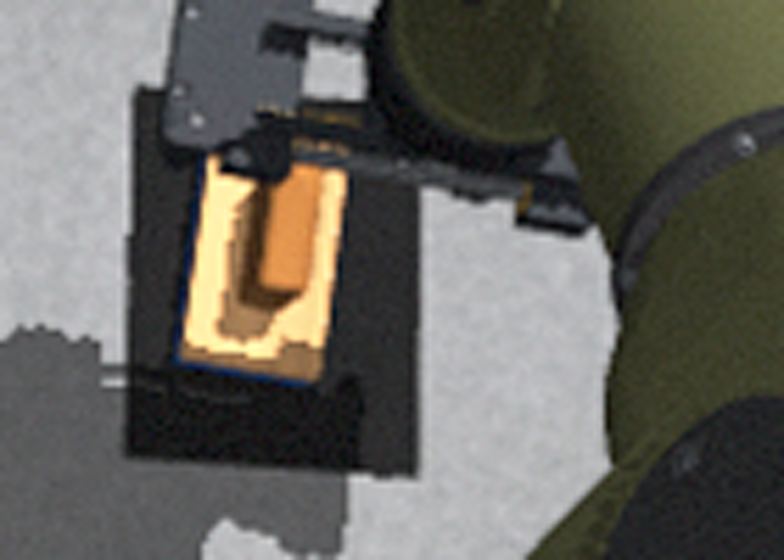

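Run:
```python
from h import *
st()
im=cv2.imread("pics/t7.png"); P=viewer.camera_params("top")
g=im[...,0].astype(np.float32)
c,s=np.cos(np.radians(-4.5)),np.sin(np.radians(-4.5)); O=np.array([.5327,.0088]);ex=np.array([c,s]);ey=np.array([-s,c])
for z in (.052,.054):
    res=[]
    for x in np.arange(-.085,.0851,.01):
        ys=np.arange(-.018,.0181,.0005)
        X=np.array([np.r_[O+ex*x+ey*(-.021+y),z] for y in ys]); u=proj("top",X,P).astype(np.float32)
        v=cv2.remap(g,u[:,0].reshape(1,-1),u[:,1].reshape(1,-1),cv2.INTER_LINEAR)[0]
        w=np.clip(v-75,0,30); res.append((x*1000,(-.021+(w*ys).sum()/w.sum())*1000))
    a=np.array(res);print(np.round(a,1)[:,1].tolist(),np.polyfit(a[:,0],a[:,1],1))
```

```text
t 17.25 tcp [532.3 -16.7 131.3] q [ 2.700e-02  9.996e-01 -2.000e-04  9.000e-04] F [ 0.05  0.62 -0.08] M [ 0.03  0.03 -0.03] op 0.503
[-22.3, -23.2, -22.5, -22.8, -22.1, -22.2, -22.7, -22.4, -22.9, -22.4, -22.7, -21.9, -21.2, -20.9, -20.6, -20.4, -20.6, -19.9] [ 1.57486996e-02 -2.18678661e+01]
[-22.3, -23.0, -22.6, -22.7, -22.0, -22.2, -22.7, -22.5, -23.0, -22.5, -22.2, -21.9, -21.3, -20.9, -20.6, -20.4, -20.5, -19.7] [ 1.60130120e-02 -2.18404255e+01]
```

```bash
python3 -m inch '[[0.5,[0,0.4,1],0.5],[0.5,[0,0.5,2],0.5],[0.5,[0,0.5,2.5],0.5],[0.5,[0,0.5,2.5],0.5]]'
python3 - <<'E'
from h import *
cv2.imwrite("pics/w9.png",viewer.snapshot("wrist")[...,::-1])
st()
E
```

```text
clock: 17.65
tool_pos: [0.5312, -0.0102, 0.1042]
eef_rot: [0.03, 1.0, -0.0, -0.001]
contact_force: [0.1, 0.4, -0.2]
opening: 0.502
t 17.70 tcp [531.6 -10.2 104.7] q [ 3.000e-02  9.996e-01 -1.000e-04 -6.000e-04] F [-0.26 -0.2  -0.85] M [-0.01  0.05 -0.06] op 0.501
```

View pics/w9.png

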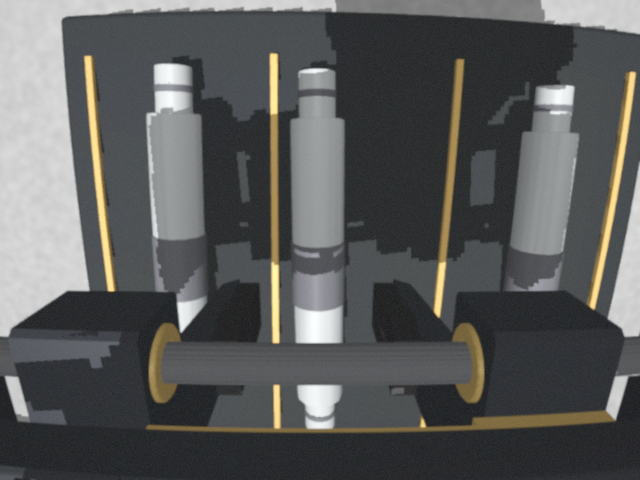

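```bash
python3 -m inch '[[0.5,[0,0,2],0],[0.5,[0,0,3.5],0],[0.5,[0,0,4.2],0],[0.5,[0,0,4.4],0],[0.5,[0,0,4.4],0],[0.5,[0,0,4.4],0]]'
```

```text
clock: 18.3
tool_pos: [0.5324, -0.0103, 0.0619]
eef_rot: [0.03, 1.0, 0.0, 0.001]
contact_force: [0.1, 0.1, 0.5]
opening: 0.5
```

```bash
python3 -m inch '[[0.5,[0,0,0.3],0],[0.5,[0,0,0.3],0],[0.6,[0,0,0.3],0],[0.65,[0,0,0.3],0],[0.7,[0,0,0.3],0],[0.7,[0,0,0.3],0]]' 15;  python3 -m inch '[[0.8,[0,0,0],0],[0.9,[0,0,0],0],[1,[0,0,0],0],[1,[0,0,0],0]]' 30; python3 -c "
from h import *
st()"
```

```text
clock: 18.9
tool_pos: [0.532, -0.0103, 0.0584]
eef_rot: [0.03, 1.0, 0.0, 0.0]
contact_force: [-0.2, -0.8, 0.1]
opening: 0.3
clock: 19.3
tool_pos: [0.5321, -0.0101, 0.0583]
eef_rot: [0.03, 1.0, 0.0, 0.0]
contact_force: [0.2, 0.3, -0.4]
opening: 0.262
t 19.30 tcp [532.1 -10.1  58.3] q [3.000e-02 9.995e-01 1.000e-04 1.000e-04] F [ 0.18  0.27 -0.36] M [ 0.2  -0.06  0.1 ] op 0.262
```

```bash
python3 -m inch '[[1,[0,0,0],0],[1,[0,0,0],0],[1,[0,0,-0.5],0],[1,[0,0,-1.5],0],[1,[0,0,-3.5],0],[1,[0,0,-6.5],0],[1,[0,0,-9],0],[1,[0,0,-10],0],[1,[0,0,-10],0],[1,[0,0,-10],0]]' 50
python3 - <<'E'
from h import *
st()
cv2.imwrite("pics/s10.png",viewer.snapshot("side")[...,::-1])
im=viewer.snapshot("top");cv2.imwrite("pics/t10.png",im[...,::-1])
st()
E
```

```text
clock: 20.3
tool_pos: [0.5312, -0.0107, 0.1576]
eef_rot: [0.03, 1.0, -0.0, -0.001]
contact_force: [-0.6, -0.1, -4.5]
opening: 0.259
t 20.30 tcp [531.2 -10.7 157.6] q [ 3.030e-02  9.995e-01 -2.000e-04 -8.000e-04] F [-0.61 -0.12 -4.54] M [0.01 0.02 0.01] op 0.259
t 20.40 tcp [531.  -10.5 157.1] q [ 3.010e-02  9.995e-01 -2.000e-04 -1.300e-03] F [ 1.02 -0.15 -4.94] M [ 0.02 -0.03  0.04] op 0.262
```

View pics/s10.png

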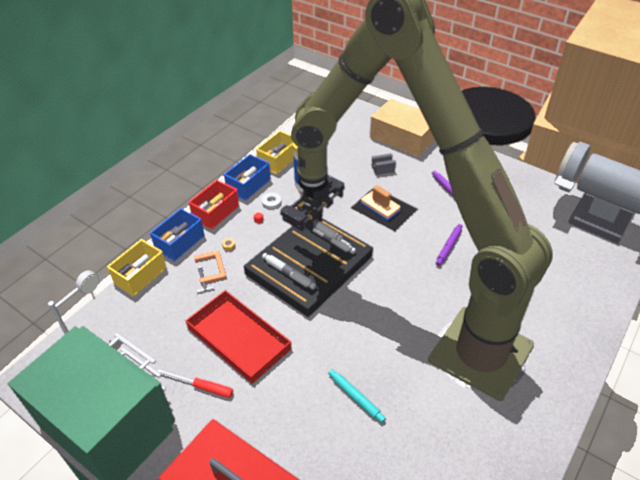

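View pics/c3.png

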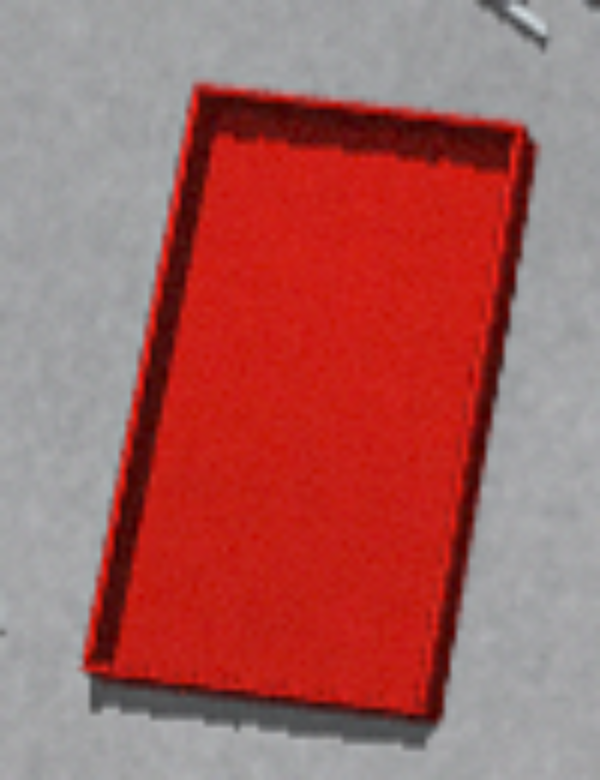

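```bash
python3 - <<'E'
from h import *
P=viewer.camera_params("top")
c=np.array([[195,84],[528,125],[432,717],[86,668]])/6+[140,170]-.4
w=at_z("top",c,.035,P)[:,:2]*1000; print(w.round(1),w.mean(0)); d=(w[0]+w[1]-w[2]-w[3])/2; print(np.linalg.norm(d),np.degrees(np.arctan2(d[1],d[0])))
d=(w[0]+w[3]-w[1]-w[2])/2; print(np.linalg.norm(d))
E
python3 -c "
import cv2
cv2.imwrite('pics/c10.png',cv2.resize(cv2.imread('pics/t10.png')[150:310,140:400],None,fx=3,fy=3))"
```

```text
[[666.3 372.2]
 [649.1 233. ]
 [401.1 261.9]
 [420.7 401.2]] [534.28370936 317.09138842]
248.5085748906228 -6.684298667996822
140.4422631827102
```

View pics/c10.png

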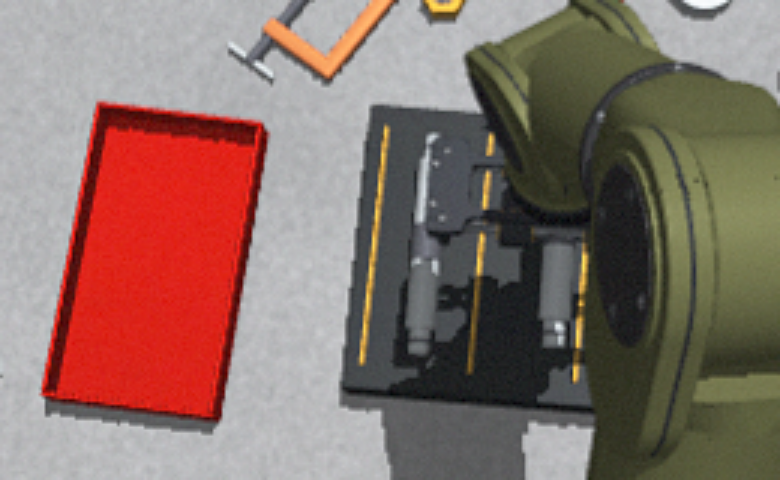

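```bash
python3 -m inch '[[1,[0.1,2,0],0],[1,[0.2,5,0],0.5],[1,[0.4,9,0],1],[1,[0.6,13,0],2],[1,[0.8,17,0],2.5],[1,[1,21,0],3],[1,[1.3,25,0],3.2],[1,[1.5,29,0],3.2],[1,[1.6,32,0],3.2],[1,[1.63,32.73,0],3.2],[1,[1.63,32.73,0],3.2],[1,[1.63,32.73,3],3.2],[1,[1.63,32.73,6],3.2],[1,[1.63,32.73,8],3.2],[1,[1.63,32.73,8],3.2],[1,[1.63,32.73,8],3.2]]' 50
python3 - <<'E'
from h import *
st()
cv2.imwrite("pics/s11.png",cv2.resize(viewer.snapshot("side")[260:410,130:330,::-1],None,fx=4,fy=4))
st()
E
```

```text
clock: 22.0
tool_pos: [0.5357, 0.3156, 0.078]
eef_rot: [0.059, 0.998, -0.001, -0.0]
contact_force: [0.3, 0.9, -4.7]
opening: 0.262
t 22.00 tcp [535.7 315.6  78. ] q [ 5.880e-02  9.983e-01 -9.000e-04 -3.000e-04] F [ 0.35  0.91 -4.71] M [ 0.05 -0.05  0.05] op 0.262
t 22.05 tcp [536.2 316.5  79. ] q [ 5.870e-02  9.983e-01 -0.000e+00  5.000e-04] F [ 0.36  0.25 -4.81] M [ 0.06 -0.03 -0.01] op 0.260
```

View pics/s11.png

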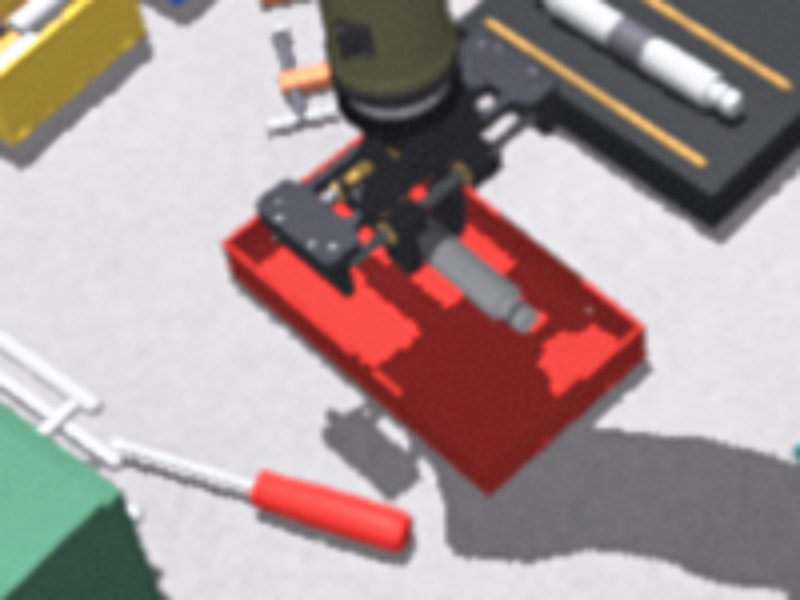

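```bash
python3 -m inch '[[1,[0,0,2],0],[1,[0,0,3.5],0],[1,[0,0,4.5],0],[1,[0,0,5],0],[1,[0,0,5.2],0],[1,[0,0,5.2],0],[1,[0,0,5.2],0]]'; for i in 1 2 3 4; do python3 -m inch '[[1,[0,0,0.06],0],[1,[0,0,0.06],0]]' | egrep 'pos|force'; done
```

```text
clock: 22.75
tool_pos: [0.5358, 0.3177, 0.0268]
eef_rot: [0.058, 0.998, 0.0, 0.0]
contact_force: [0.1, 0.7, -4.9]
opening: 0.256
tool_pos: [0.5356, 0.3176, 0.0261]
contact_force: [0.2, -0.4, -5.4]
tool_pos: [0.5354, 0.3174, 0.0252]
contact_force: [-0.5, 0.1, -4.9]
tool_pos: [0.5354, 0.3173, 0.0244]
contact_force: [0.3, 0.9, -5.3]
tool_pos: [0.5353, 0.3174, 0.0238]
contact_force: [-0.3, 0.8, -5.2]
```

```bash
for i in 1 2 3 4; do python3 -m inch '[[1,[0,0,0.04],0],[1,[0,0,0.04],0]]' | egrep 'pos|force'; done
```

```text
tool_pos: [0.5354, 0.3174, 0.0235]
contact_force: [0.1, 0.6, -4.8]
tool_pos: [0.5354, 0.3174, 0.0231]
contact_force: [0.6, 1.1, -5.1]
tool_pos: [0.5354, 0.3174, 0.0227]
contact_force: [-0.1, -0.6, -5.4]
tool_pos: [0.5355, 0.3174, 0.0225]
contact_force: [-0.2, 0.2, -4.0]
```

```bash
python3 -m inch '[[1,[0,0,0.03],0],[1,[0,0,0.03],0],[1,[0,0,0.03],0]]' 8 | egrep 'pos|force'; python3 -m inch '[[0.7,[0,0,0],0],[0.65,[0,0,0],0],[0.6,[0,0,0],0],[0.5,[0,0,0],0],[0.5,[0,0,0],0],[0.5,[0,0,0],0]]' 8;  python3 - <<'E'
from h import *
cv2.imwrite("pics/w12.png",viewer.snapshot("wrist")[...,::-1])
E
```

```text
tool_pos: [0.5355, 0.3175, 0.0225]
contact_force: [-1.3, -0.2, 2.1]
clock: 25.25
tool_pos: [0.5355, 0.3174, 0.022]
eef_rot: [0.058, 0.998, 0.0, 0.0]
contact_force: [0.1, -0.2, 0.0]
opening: 0.499
```

View pics/w12.png

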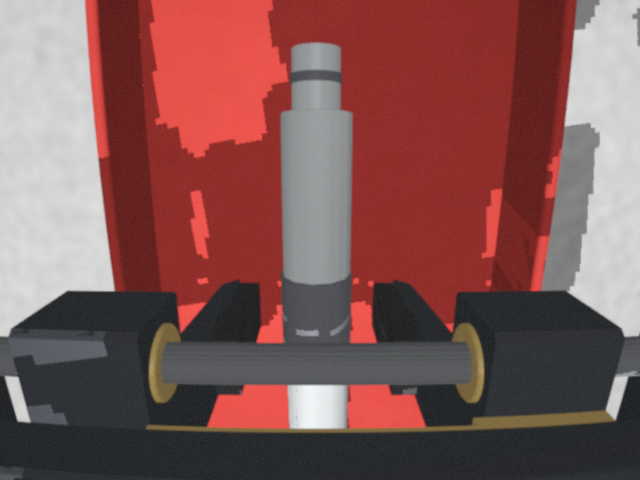

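Shaft centred (col 317) between the open fingers, lying in the tray. Raise straight up and check.

```bash
python3 -m inch '[[0.5,[0,0,-1],0],[0.5,[0,0,-4],0],[0.5,[0,0,-9],0],[0.5,[0,0,-14],0],[0.5,[0,0,-19],0],[0.5,[0,0,-22],0],[0.5,[0,0,-22],0],[0.5,[0,0,-22],0],[0.5,[0,0,-22],0]]'
python3 - <<'E'
from h import *
im=viewer.snapshot("top"); cv2.imwrite("pics/t13.png",im[...,::-1])
P=viewer.camera_params("top")
cv2.imwrite("pics/s13.png",viewer.snapshot("side")[...,::-1])
for n,z in (("float",.024),("shaft_a",.052),("canister",.172)):
    for d in viewer.outline_of("side" if 0 else "top",n) if n!="float" else viewer.outline_of("top",n):
        print(n,round(d["p"],2),d["bbox"],rect(d["pixels"],z,"top",P))
st()
E
```

```text
clock: 26.2
tool_pos: [0.5347, 0.3166, 0.2409]
eef_rot: [0.058, 0.998, -0.001, -0.001]
contact_force: [-0.3, 0.5, 0.1]
opening: 0.497
float 0.77 [429.8, 231.1, 30.9, 46.7] (489.9, -309.8, 114.7, 65.6, -9.6)
float 0.56 [279.6, 141.3, 17.2, 16.0] (765.5, 87.1, 40.9, 35.9, 0.7)
shaft_a 0.94 [517.4, 277.0, 29.9, 69.9] (348.9, -500.1, 175.1, 26.0, -27.3)
shaft_a 0.84 [275.3, 194.8, 17.5, 73.5] (541.2, 94.5, 178.3, 25.3, -3.9)
shaft_a 0.71 [402.8, 352.5, 75.6, 13.4] (237.3, -280.9, 180.1, 27.0, -85.2)
shaft_a 0.57 [185.2, 342.6, 27.3, 75.1] (191.5, 281.4, 169.2, 26.9, -11.7)
shaft_a 0.56 [348.5, 200.7, 14.2, 73.1] (524.0, -77.1, 182.9, 25.2, -5.3)
shaft_a 0.26 [258.4, 183.6, 119.6, 106.6] (527.4, 10.5, 288.7, 242.1, 85.5)
canister 0.65 [411.9, 112.3, 50.9, 66.3] (721.1, -260.9, 157.5, 94.5, -34.4)
t 26.45 tcp [535.  317.1 241. ] q [ 5.800e-02  9.983e-01 -5.000e-04 -8.000e-04] F [-0.49  0.45  0.03] M [ 0.01  0.01 -0.07] op 0.499
```

View pics/t13.png

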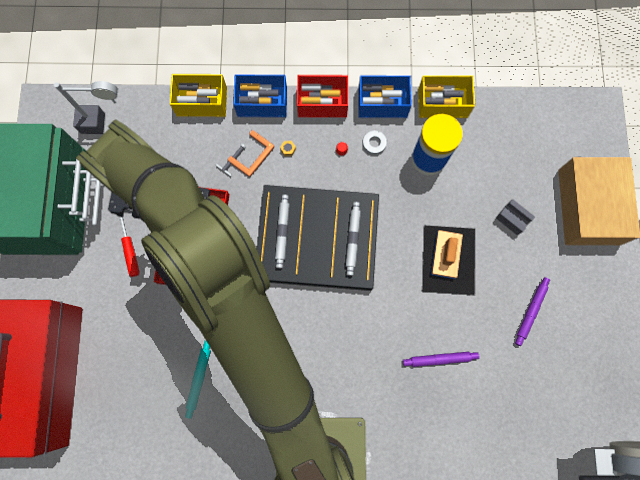

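View pics/s13.png

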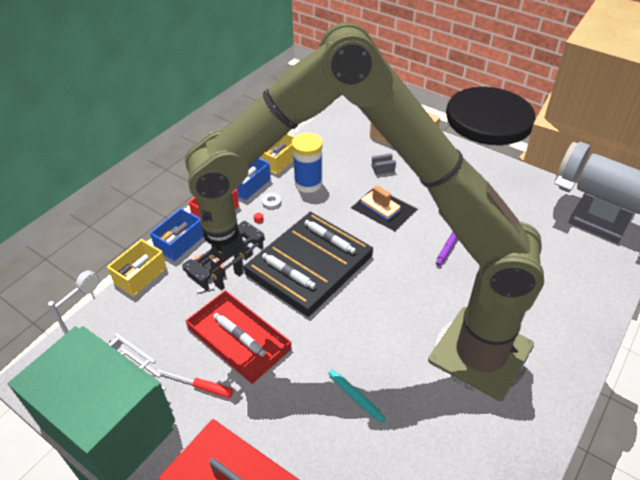

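```bash
python3 -m inch '[[0.5,[0,0,0],0],[0.5,[0,0,0],0],[0.5,[0,0,0],0],[0.5,[0,0,0],0],[0.5,[0,0,0],0]]' | egrep 'clock|force'
python3 - <<'E'
from h import *
a=viewer.snapshot("side"); b=cv2.imread("pics/s13.png")[...,::-1]
print(np.abs(a[290:385,180:300].astype(int)-b[290:385,180:300]).mean())
print(r.finish_job())
E
```

```text
clock: 26.95
contact_force: [-0.0, 0.2, -1.1]
1.587719298245614
the job is handed in; nothing more can be done
None
```

The bent shaft was the one in the middle lane. It now lies flat in the red tray, the float is back flat on its mat, and the job is handed in at about 27 s of the 72 s allowed.

- **Finding it:** In the first top picture the middle shaft already showed a sideways bow of about 2–3 mm. I rolled only that one; the two good shafts were never rolled or touched.
- **Rolling:** I slid the float about 44 mm towards −y over it. The shaft moved about 21–22 mm, which is a little over a quarter turn. The float rose about 2.7 mm, and the highest press read at the end of a move was about 7 N (force during a move was not read).
- **Last checks:**
  - The final pictures show the bent shaft lying still in the tray.
  - The float is where it started, within about 2 mm.
  - Both good shafts are where they were on the plate.
  - The bystanders look undisturbed and the gripper is clear of everything.
- **Disagreement:** Before the grasp, the top and wrist cameras differed by about 3–4 mm on where the shaft lay. My first top reading was also off because it took in a brass strip. I centred the jaws between the two readings, and the grasp was good at the first try.

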